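# Load the wide-well block into the dry-bath heater

### The job

Of the two aluminium heating blocks parked under the low clear-roofed bridge, take the one with the four wide wells by the end that sticks out, draw it clear of the bridge, set it flat on the open bench and let go. Then take it again across its middle, so that your fingers go into the heater's cross gaps, and lower it lengthwise into the heater's pocket, letting go only once it rests flat on the pocket's floor. Leave the other block parked where it is.

Things in the scene. Friction and masses are not known exactly. Their poses are not given: they have to be found in the camera images.
- wide_block_center (a point): Centre (half-way up) of the loose solid aluminium block with ONE row of FOUR WIDE wells (24 mm dark circles) on top: 120 long (own x) x 40 wide (y) x 45 mm high, 0.3 to 0.5 kg. Grip it across the 40 mm. It starts on the bench in either bay under the bridge; about 45 mm at its -x end sticks out, its middle is covered. It slides out along its own -x; 80 mm or more clears the bridge.
- fine_block_center (a point): Centre (half-way up) of the other block, which stays parked: the same bar, 120 x 40 x 45 mm, but with TWO rows of EIGHT SMALL wells (10 mm). In the other bay, 130 mm beside the first, its end sticking out likewise.
- bay_mouth (a point): Middle of the front edge of the fixed low bridge (clear plastic roof, steel walls), at bench height. It covers 120 mm behind this edge (own +x) and 137 mm to either side (own y); roof 52 to 56 mm above the bench; 6 mm walls at sides and middle, one at the back. Its two bays, centred 65 mm either side of this point, have no floor and open to own -x, where the bench is clear for 150 mm.
- pocket (a point): Centre of the pocket's floor in the fixed white heater, 45 mm above the bench. Pocket 140 (own x) x 58 (y) x 45 mm deep; the block sits flush with its rim, either way round. Half-way along, a finger gap 52 mm long in x crosses the heater, open at both sides, its floor 8 mm above the pocket's; elsewhere fingers do not fit beside the block. Panel at the +x end, lower than the rim.

How it is judged (in metres and radians):
On the way, in this order (a step that is already met when the one before it is completed fails the run):
1. the wide-well block lies flat on the bench, clear of the bridge, and let go ((x of wide_block_center in the frame of bay_mouth below -0.06 m or horizontal distance between wide_block_center and bay_mouth above 0.25 m) and height (world z) of wide_block_center below 0.03 m and angle between wide_block_center's own z axis and vertical below 0.1 rad and contact force between the fingers and wide_block below 0.1 N and linear speed of wide_block below 0.02 m/s), for 0.2 s.
2. the block is on the pocket's floor while the fingers still hold it (horizontal distance between wide_block_center and pocket below 0.018 m and z of wide_block_center in the frame of pocket between 0.015 and 0.028 m and angle between the x axis of wide_block_center and the x axis of pocket, either way round below 0.25 rad and angle between wide_block_center's own z axis and vertical below 0.08 rad and contact force between the fingers and wide_block above 1 N), for 0.05 s.
At the end, for the whole second after the job is handed in: The wide-well block lies lengthwise in the pocket, either way round: centre within 18 mm of the pocket centre from above, within 14 degrees of its direction, flat to 4.5 degrees, on the floor to 5.5 mm, released and at rest; the other block is within 20 mm of its start (horizontal distance between wide_block_center and pocket below 0.018 m and z of wide_block_center in the frame of pocket between 0.015 and 0.028 m and angle between the x axis of wide_block_center and the x axis of pocket, either way round below 0.25 rad and angle between wide_block_center's own z axis and vertical below 0.08 rad and contact force between the fingers and wide_block below 0.1 N and linear speed of wide_block below 0.02 m/s and distance of fine_block_center from where it was at the start of the episode below 0.02 m); the robot touches nothing.
It fails at once if the other block is moved more than 20 mm (distance of fine_block_center from where it was at the start of the episode above 0.02 m).
It also fails if it takes over 50 s, if anything falls off the work surface, if the arm or the gripper's body presses on something with over 40 N, if the wrist force passes 120 N, or if a joint passes its speed limit or range.

### The arm

A 7-joint arm with a two-finger parallel gripper is mounted at the origin on the work surface. World frame = base frame: x ahead of the robot, y to its left, z up, the work surface at z = 0. Lengths are in mm, angles in rad, forces in N, time in s.
With the tool pointing down it reaches from about 400 to 875 mm from the base axis. Payload 6.5 kg.
Tool frame: the origin (TCP) lies at the very end of the fingers, on their centre line; the grasp point (between the pads) lies 19 mm behind it; z points along the fingers, y is the direction in which the jaws open and shut (so a half turn about z gives the same grasp; the last joint's range is limited). The gripper opens to 85 mm and grips with 20 to 120 N. Pads are 22 mm wide; open, the fingers measure 114 mm over their backs; the gripper's body (76 mm by 85 mm) begins 54 mm behind the grasp point. The pads swing forward as they close: fully open they stand 13 mm farther back than shut.
Start: joints at [-1.349, 0.536, -0.004, 1.538, 0.003, 1.067, -0.071], TCP at [184.494, 623.259, 231.29] pointing down, gripper open.
Joint ranges: [-2.7, 2.7], [-0.37, 2.16], [-1.27, 1.26], [0.24, 2.4], [-1.31, 4.45], [0.19, 1.91], [-2.76, 2.76]. Speed limits (rad/s): [2.39, 2.39, 3.14, 3.14, 3.14, 3.14, 3.14].

### API

Orientations are given as a unit quaternion [x, y, z, w].
In Python, from plant import ctrl gives the robot as it stands. Calls block until the motion is done:
- ctrl.movep(position, orientation): joint-space move of the TCP to a pose.
- ctrl.movel(position, frame=None, speed=150, force_limit=None): straight line of the TCP; frame=None keeps the orientation; speed is the mean speed in mm/s. With force_limit (N) it stops when the force on the tool has changed by that much, and returns True; else False.
- ctrl.move_j(angles): joint-space move.
- ctrl.grip(opening): finger opening in mm; the grip force is fixed at half the most; returns when the fingers have stopped.
- ctrl.pause(seconds).
- ctrl.solve_ik(position, orientation): joint angles nearest the present ones, or None.
- ctrl.observe(): the state.
- ctrl.grab_frame(name): name is "side" or "top" or "wrist"; returns a dict with "pixels" (384x512x3 uint8, red, green, blue), "camera_matrix" (3x3 intrinsics, pixels), "k1" (the pictures are not rectified: a ray, as slopes to the right and down, at radius r is drawn at 1 + k1 r^2 times it, then the intrinsics apply), "pose" (4x4, takes a point from camera to world coordinates). Camera axes: x right, y down, z forward; pixel columns grow to the right and rows downward; lengths in mm; the calibration is good to about 2 mm. A picture is of the moment at which its call begins. There is no depth.
A pose or a line that the arm cannot do raises ctrl.PlanningError and nothing moves.
- ctrl.sign_off(): hands the job in, once; it reports no verdict.
Trained networks look in the newest picture that a camera, given by its name, has taken for a name from the list of things; names that differ only in an ending like _2 or _b are one class to them, and where a whole thing is asked for, a point or a joint stands for the part that bears it (a point fixed in the world has none). Each returns a list of dicts, best first, with "confidence" (0 to 1); they miss things now and then, are a little off and sometimes report something else, mostly with a low value. They report only what shows in the picture. A call takes as long as a camera call.
- ctrl.search_frame(camera, label): "extent" ([left, top, right, bottom] as shares, 0 to 1, of the picture: columns of its width, rows of its height, round what is visible of it).
- ctrl.outline_of(camera, label): "region" (384x512 bool, what is visible of it) and "extent" ([left, top, right, bottom] as shares, 0 to 1, of the picture: columns of its width, rows of its height, round what is visible of it).
The state is a dict: "time": time; "q": joint angles; "dq": joint speeds; "joint_torque": joint torques, N m; "tool_pos": TCP position; "orientation": TCP orientation; "wrist_force": force on the tool from outside, world axes, zero at the start; "moment": the same for the moment, N m; "grip_width": finger opening in mm.
Only numpy, scipy, OpenCV 4.12 (cv2) and the standard library are available. Lean on these libraries where they do the work, as an engineer would, in place of code of your own. Each camera call takes 0.05 s, during which the arm holds its last target. There are 200 camera calls.

## Working session

There is one attempt and no reset: what is moved stays moved. The work goes in short steps, each a Python script; the robot and the scene stay as the last script left them, time stands still between calls to the robot, and variables do not carry over. Pictures are saved under pics/ and viewed, about 8 in all and at most 12, crops included, and the job is handed in when it is done.

```bash
ls; mkdir -p pics
cat > h.py <<'E'
import numpy as np, cv2
from plant import ctrl
def grab(n,save=None):
    f=ctrl.grab_frame(n)
    if save: cv2.imwrite('pics/'+save,f['pixels'][:,:,::-1])
    return f
def ray(f,uv):
    K=f['camera_matrix'];T=f['pose'];uv=np.atleast_2d(np.float64(uv))
    d=np.c_[(uv[:,0]-K[0][2])/K[0][0],(uv[:,1]-K[1][2])/K[1][1]]
    s=d.copy()
    for _ in range(20): s=d/(1+f['k1']*(s**2).sum(1,keepdims=True))
    return np.array(T)[:3,3],np.c_[s,np.ones(len(s))]@np.array(T)[:3,:3].T
def onz(f,uv,z):
    o,r=ray(f,uv); return o+r*((z-o[2])/r[:,2])[:,None]
def proj(f,P):
    T=np.array(f['pose']);p=(np.atleast_2d(P)-T[:3,3])@T[:3,:3]
    s=p[:,:2]/p[:,2:];s=s*(1+f['k1']*(s**2).sum(1,keepdims=True))
    K=np.array(f['camera_matrix']);return s*[K[0,0],K[1,1]]+[K[0,2],K[1,2]]
def down(yaw): # tool y axis: jaws direction; tool x at yaw
    from scipy.spatial.transform import Rotation as R
    return (R.from_euler('z',yaw)*R.from_euler('x',np.pi)).as_quat()
E
python3 - <<'E'
from h import *
fs={}
for n in('top','side'):
    f=grab(n,n+'0.png');print(n,np.round(f['pose'],2).tolist(),f['k1'],np.round(f['camera_matrix'],1).tolist())
    for l in('wide_block_center','fine_block_center','bay_mouth','pocket'):
        try:
            for d in ctrl.outline_of(n,l)[:3]:
                m=d['region'];v,u=np.nonzero(m);print(l,round(d['confidence'],2),(np.array(d['extent'])*[512,384,512,384]).round(1),m.sum(),cv2.minAreaRect(np.c_[u,v].astype(np.int32)) if m.any() else '')
        except Exception as e: print(l,e)
a=[cv2.imread(f'pics/{n}0.png') for n in('top','side')]
cv2.imwrite('pics/t0.png',cv2.resize(a[0],(800,600),interpolation=2))
o=ctrl.observe();print(o['time'],o['orientation'],o['tool_pos'])
E
```

```text
pics
top [[0.03, -0.99, 0.13, 458.13], [-1.0, -0.03, -0.02, 5.18], [0.02, -0.13, -0.99, 1045.33], [0.0, 0.0, 0.0, 1.0]] -0.143947579994403 [[405.5, 0.0, 248.8], [0.0, 405.5, 197.9], [0.0, 0.0, 1.0]]
wide_block_center 0.55 [183.1 182.8 203.5 198.5] 328 ((194.67315673828125, 190.7704315185547), (20.460079193115234, 16.218355178833008), 86.42366790771484)
fine_block_center 0.67 [137.  182.4 154.4 202.9] 408 ((144.0, 193.0), (20.0, 22.0), 90.0)
bay_mouth 0.87 [112.1 132.7 221.4 186.1] 5128 ((166.92678833007812, 159.60911560058594), (49.668094635009766, 110.2684326171875), 86.98721313476562)
pocket 0.87 [286.6 146.5 363.3 254.4] 6946 ((325.5103454589844, 198.87586975097656), (71.08692932128906, 102.97639465332031), 4.763641834259033)
side [[0.89, -0.22, 0.39, 298.69], [-0.45, -0.47, 0.76, -575.43], [0.01, -0.85, -0.52, 460.64], [0.0, 0.0, 0.0, 1.0]] -0.09985683289397089 [[370.0, 0.0, 258.8], [0.0, 370.0, 194.4], [0.0, 0.0, 1.0]]
wide_block_center 0.83 [225.1 173.7 260.  200.7] 705 ((240.97061157226562, 185.88235473632812), (24.496097564697266, 34.92512893676758), 75.96376037597656)
fine_block_center 0.7 [204.8 151.8 232.6 179.2] 588 ((216.61766052246094, 164.47059631347656), (23.040882110595703, 29.10427474975586), 75.96376037597656)
bay_mouth 0.77 [208.7 134.  307.4 206.6] 3319 ((258.5278015136719, 165.11056518554688), (97.80158996582031, 53.206214904785156), 46.1457633972168)
pocket 0.73 [221.4 211.4 404.1 347.6] 15753 ((311.6518859863281, 265.7166748046875), (117.94154357910156, 168.53465270996094), 70.90650939941406)
0.5 [ 1.43392967e-01  9.89665830e-01 -3.35927888e-05  1.22018672e-05] [184.49077779 623.24010765 231.25814512]
```

View pics/t0.png

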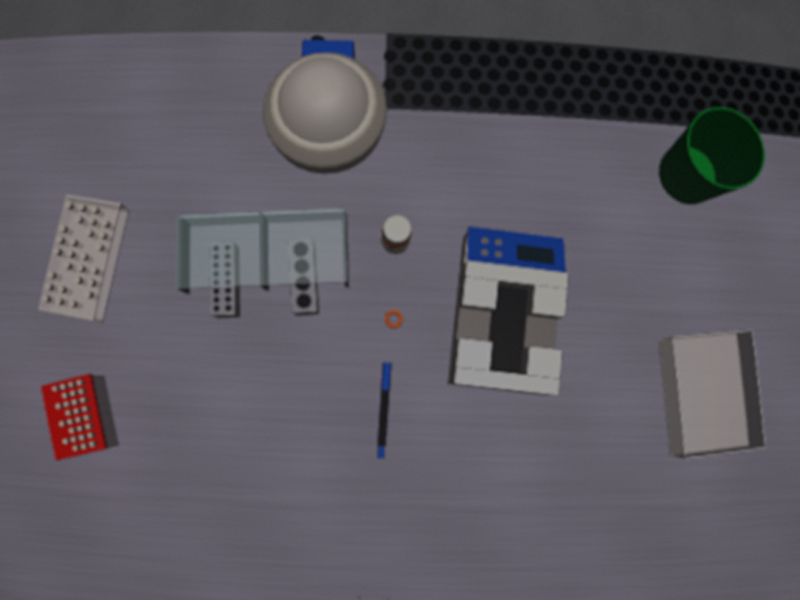

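View pics/side0.png

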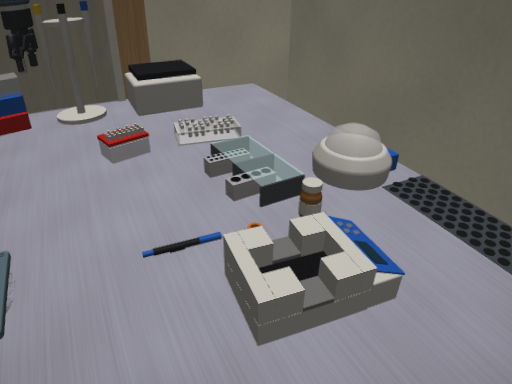

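The top view shows the wide-well block in the right-hand bay (about px 194,176 in native pixels) and the fine block at about 143,178. The heater pocket is near 327,210, with its panel at the top. The side view agrees. Next I go above both for wrist pictures.

Run:
```python
from h import *
f=grab('top')
s=.64
B=onz(f,np.array([[301,249],[304,301],[290,238],[315,238],[293,306],[317,305]])*s,45);print('block wells/corners',B.round(0).tolist())
H=onz(f,np.array([[475,264],[567,273],[456,374],[560,382]])*s,90);print('rim',H.round(0).tolist())
print('pocket floor',onz(f,np.array([[513,328]])*s,45).round(0))
M=onz(f,np.array([[187,291],[267,288],[348,286]])*s,54);print('mouth',M.round(0).tolist())
d=B[0]-B[1];yaw=np.arctan2(d[1],d[0]);print(yaw)
c=B[1]
q=down(yaw)
for z in(330,300):
  for dx in (-60,-100):
    print(z,dx,ctrl.solve_ik([c[0]+dx,c[1],z],q))
ctrl.movep([c[0]-60,c[1],300],q)
w=grab('wrist','w1.png');print(np.round(w['pose'],2).tolist())
d=H[0]-H[2];y2=np.arctan2(d[1],d[0]);print(y2)
print(ctrl.observe()['time'])
```

```text
block wells/corners [[679.0, 128.0, 45.0], [594.0, 119.0, 45.0], [696.0, 147.0, 45.0], [698.0, 106.0, 45.0], [586.0, 137.0, 45.0], [588.0, 98.0, 45.0]]
rim [[653.0, -146.0, 90.0], [644.0, -292.0, 90.0], [484.0, -119.0, 90.0], [475.0, -279.0, 90.0]]
pocket floor [[ 560. -216.   45.]]
mouth [[604.0, 307.0, 54.0], [612.0, 178.0, 54.0], [619.0, 50.0, 54.0]]
0.10107967287759048
330 -60 [-0.93324361  0.33174862  0.8119724   1.72778692 -0.25712774  1.19268337
 -1.52224088]
330 -100 [-0.99107882  0.2338263   0.79756541  1.82011458 -0.1816515   1.16270611
 -1.60425943]
300 -60 [-0.91892344  0.36221206  0.79925     1.76801737 -0.28450527  1.13127542
 -1.499128  ]
300 -100 [-0.9858151   0.27152145  0.80317753  1.86164987 -0.2184115   1.0987786
 -1.57043487]
[[0.1, -0.95, -0.31, 613.96], [-0.99, -0.1, -0.03, 128.75], [-0.0, 0.31, -0.95, 442.36], [0.0, 0.0, 0.0, 1.0]]
-0.16035327664012156
2.8083
```

View pics/w1.png

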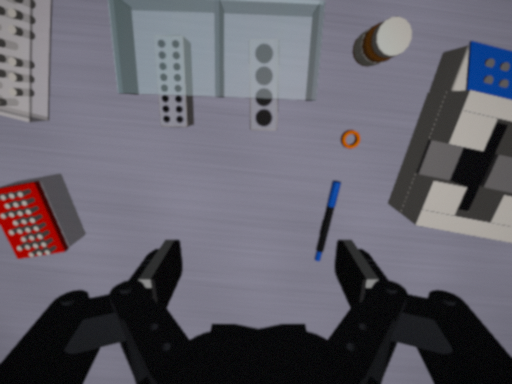

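The wrist view shows the wide wells in the bay at px (264,52) to (263,117), with the block's front edge near row 130. The space around it is clear for the fingers. Now I compute the pose and do the pull.

Run:
```python
from h import *
w=grab('wrist')
W=onz(w,[[264,52],[263.5,76],[263,97],[263,118]],45);print(W.round(1).tolist())
E_=onz(w,[[250,130],[277,130]],45);print('front',E_.round(1).tolist())
d=W[0]-W[3];yaw=np.arctan2(d[1],d[0])
M=onz(w,[[119,95],[313,101]],54);m=M[0]-M[1];print('mouth',M.round(1).tolist(),'yaws',yaw,np.arctan2(-m[0],m[1]))
ym=np.arctan2(-m[0],m[1])
f=E_.mean(0); 
c=(W.mean(0)[:2]+f[:2]+60*np.array([np.cos(yaw),np.sin(yaw)]))/2
y=(yaw+ym)/2;u=np.array([np.cos(y),np.sin(y)])
print('centre',c,'y',y)
g=c-u*41   # grasp 19 mm from the end
q=down(y)
ctrl.movep([*g,110],q)
w=grab('wrist','w2.png')
print(ctrl.observe()['time'])
np.save('s.npy',[*g,y])
```

```text
[[680.1, 127.7, 45.0], [650.1, 125.1, 45.0], [622.7, 122.8, 45.0], [594.1, 119.7, 45.0]]
front [[575.2, 136.7, 45.0], [579.3, 97.4, 45.0]]
mouth [[605.3, 321.4, 54.0], [624.5, 53.4, 54.0]] yaws 0.09309681387454463 0.07177499771330474
centre [636.90231251 123.23643252] y 0.08243590579392468
3.725
```

View pics/w2.png

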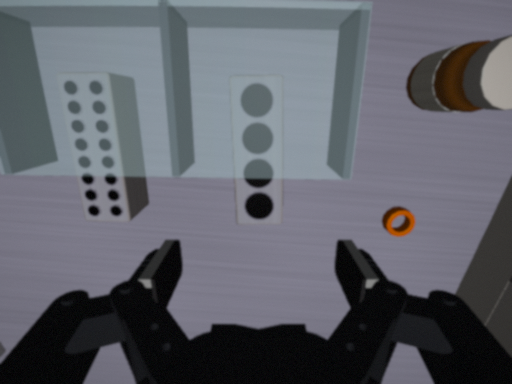

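The block's protruding end lies centred between the fingers, with its front edge at row 222 (columns 237 to 282). I descend, grip, pull and release.

Run:
```python
from h import *
w=grab('wrist');x,y_,y=np.load('s.npy');u=np.array([np.cos(y),np.sin(y)]);g=np.array([x,y_])
print('front now',onz(w,[[237,222],[282,222]],45).round(1).tolist(),'mouth',onz(w,[[258,180]],56).round(1),'g',g)
print('descend hit',ctrl.movel([*g,12],speed=100,force_limit=15),ctrl.observe()['tool_pos'])
ctrl.grip(30);o=ctrl.observe();print(o['grip_width'],o['wrist_force'])
if 36<o['grip_width']<44:
    z=o['tool_pos'][2]+0.5
    print('pull',ctrl.movel([*(g-105*u),z],speed=70,force_limit=40),ctrl.observe()['tool_pos'],ctrl.observe()['wrist_force'])
    ctrl.movel([*(g-105*u),z-.5],speed=20,force_limit=10)
    ctrl.grip(85);ctrl.pause(.4);p=ctrl.observe();print(p['grip_width'],p['time'],p['tool_pos'])
    ctrl.movel([*(g-105*u),200],speed=200)
    print(ctrl.observe()['time']);
    grab('wrist','w3.png')
    t=g-105*u
    grab('top','t3.png')
```

```text
front now [[578.7, 137.0, 45.0], [581.9, 98.4, 45.0]] mouth [[620.7 122.3  56. ]] g [596.04154505 119.86038717]
descend hit False [596.64570594 119.87219048  12.64178553]
39.28688304708318 [-1.27806319  0.33242719  4.44119053]
pull False [491.08637311 111.1707817   12.79275931] [-0.62242607  0.79681319 -2.18359469]
85.21784622499989 8.2167 [491.4106363  111.19885584  12.54138696]
9.3
```

View pics/w3.png

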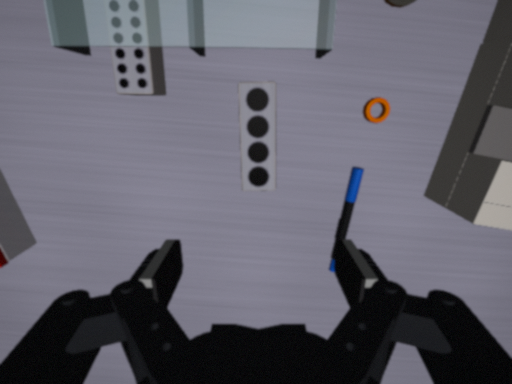

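The block is free on the bench, with corners at about (239,82), (274,82), (276,189) and (243,190). I measure the heater from close by, then regrasp.

Run:
```python
from h import *
w=grab('wrist')
C=onz(w,[[239,82],[274,82],[276,189],[243,190]],45);W=onz(w,[[257.5,99],[257.5,126],[258,152.5],[258.5,177]],45)
print(C.round(1).tolist(),W.round(1).tolist())
d=W[0]-W[3];print('yaw',np.arctan2(d[1],d[0]),'centres',C.mean(0),W.mean(0))
y=-0.07
ctrl.movep([470,-205,230],down(y))
grab('wrist','w4.png');print(ctrl.observe()['time'])
```

```text
[[589.4, 138.8, 45.0], [592.4, 102.7, 45.0], [476.5, 88.6, 45.0], [472.1, 127.0, 45.0]] [[574.2, 118.3, 45.0], [546.5, 116.1, 45.0], [517.6, 113.1, 45.0], [489.3, 110.2, 45.0]]
yaw 0.09518050290440007 centres [532.6011296  114.27356371  45.        ] [531.9188454  114.43667943  45.        ]
10.7083
```

View pics/w4.png

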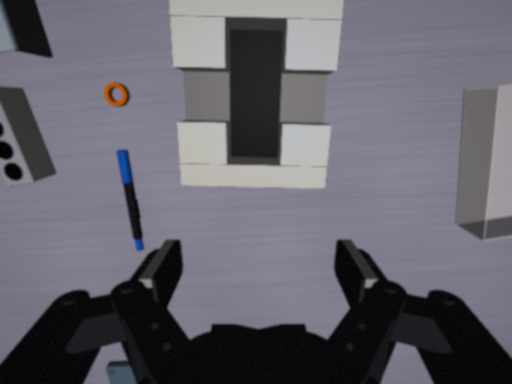

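The pocket rim shows at about (226,17), (287,18), (280,164) and (228,163), with the cross gap at rows 70 to 124. The floor outline is (231,29) to (282,29) at the far end and (230,157) to (279,158) at the near end. I check that against the given sizes.

Run:
```python
from h import *
w=grab('wrist')
def fit(P,n):
    P=P[:,:2];d=(P[0]+P[1]-P[2]-P[3])/2;print(n,'c',P.mean(0).round(1),'L',np.hypot(*d).round(1),'W',np.hypot(*(P[0]+P[3]-P[1]-P[2])/2).round(1),'yaw',np.arctan2(d[1],d[0]).round(4));
fit(onz(w,[[226,17],[287,18],[280,164],[228,163]],90),'rim')
fit(onz(w,[[231,29],[282,29],[279,158],[230,157]],45),'floor')
fit(onz(w,[[183,69],[326,72],[323,124],[185,122]],53),'gapfloor')
print(proj(w,[[562,-216,45]]))
g=cv2.cvtColor(w['pixels'],cv2.COLOR_RGB2GRAY)
for r in(40,60,130,150): print(r,g[r,215:300].tolist())
```

```text
rim c [ 557.7 -205.9] L 138.1 W 56.3 yaw -0.0883
floor c [ 557.  -205.6] L 141.4 W 58.1 yaw -0.0862
gapfloor c [ 557.1 -204.4] L 56.6 W 159.5 yaw -0.0819
[[264.06572365  92.31971764]]
40 [182, 182, 182, 182, 181, 183, 182, 182, 178, 157, 119, 79, 61, 58, 52, 43, 34, 32, 32, 30, 32, 32, 32, 33, 33, 32, 32, 32, 32, 32, 34, 35, 33, 32, 34, 34, 32, 35, 35, 33, 35, 33, 35, 35, 34, 33, 34, 35, 36, 33, 34, 36, 32, 35, 34, 35, 34, 34, 35, 34, 36, 33, 35, 36, 34, 34, 36, 43, 50, 57, 79, 116, 154, 175, 181, 182, 181, 182, 183, 182, 183, 181, 183, 183, 182]
60 [184, 185, 184, 185, 184, 184, 184, 183, 183, 173, 146, 99, 67, 59, 56, 44, 37, 36, 34, 32, 35, 36, 34, 35, 34, 37, 36, 35, 35, 36, 36, 35, 37, 34, 35, 36, 36, 37, 35, 37, 36, 36, 37, 35, 37, 37, 38, 36, 37, 37, 35, 37, 35, 38, 35, 36, 39, 37, 37, 37, 39, 38, 38, 35, 37, 40, 43, 49, 58, 79, 117, 155, 177, 185, 184, 185, 184, 184, 184, 184, 184, 184, 185, 184, 186]
130 [186, 186, 188, 188, 188, 189, 188, 188, 188, 185, 173, 143, 98, 68, 59, 53, 41, 32, 30, 29, 33, 30, 32, 31, 33, 31, 34, 32, 31, 32, 31, 32, 35, 33, 33, 35, 31, 35, 34, 35, 33, 33, 34, 35, 32, 33, 34, 33, 35, 34, 34, 34, 36, 33, 34, 35, 34, 35, 35, 32, 34, 35, 37, 42, 51, 61, 92, 138, 174, 187, 188, 188, 189, 188, 189, 188, 189, 189, 188, 189, 189, 188, 188, 189, 188]
150 [187, 187, 187, 189, 187, 187, 187, 187, 188, 186, 176, 146, 99, 65, 58, 49, 38, 31, 27, 25, 30, 25, 29, 25, 30, 28, 27, 30, 25, 26, 27, 30, 28, 28, 28, 32, 29, 29, 28, 30, 28, 29, 31, 30, 30, 28, 29, 31, 31, 31, 29, 31, 29, 30, 30, 29, 32, 30, 30, 28, 32, 32, 42, 51, 61, 91, 139, 175, 187, 188, 188, 188, 188, 188, 189, 188, 188, 189, 188, 189, 188, 189, 189, 188, 190]
```

Rim, floor and gap agree within about 2 mm: centre (557.3, -205.4), yaw -0.087. Now I regrasp across the middle.

Run:
```python
from h import *
c=[532.5,114.4];q=down(.093)
ctrl.movep([*c,140],q)
print('hit',ctrl.movel([*c,14],speed=110,force_limit=15))
ctrl.grip(30);o=ctrl.observe();print(o['grip_width'],o['tool_pos'],o['time'])
ctrl.movel([*c,200],speed=130)
p=[557.3,-205.4];q2=down(-.087)
ctrl.movep([*p,200],q2)
ctrl.movel([*p,120],speed=120)
o=ctrl.observe();print(o['grip_width'],o['tool_pos'],o['wrist_force'],o['time'])
grab('wrist','w5.png')
```

```text
hit False
39.24825005554761 [532.78215881 114.54789415  14.46228257] 13.8167
39.18959891014506 [ 557.83441432 -205.67506415  120.63529308] [ 0.37350667 -0.3046799  -3.06415612] 17.4333
```

View pics/w5.png

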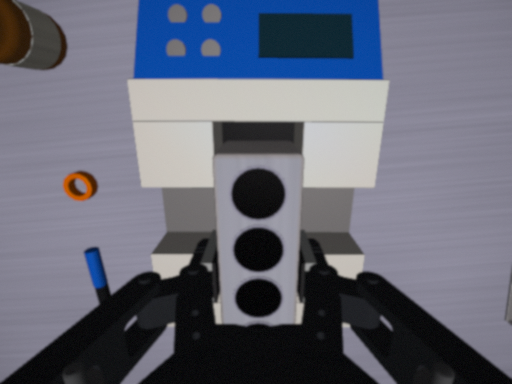

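The block is held level and parallel to the pocket, its far edge at row 154 (columns 215 to 302) and the pocket's far rim at row 122 (columns 213 to 304). I check both numerically, then lower if they agree.

Run:
```python
from h import *
w=grab('wrist');o=ctrl.observe();z=o['tool_pos'][2]-14.5+45
e=onz(w,[[215,154],[302,154]],z);r=onz(w,[[213,122],[304,122]],90)
u=np.array([np.cos(-.087),np.sin(-.087),0]);v=np.array([-u[1],u[0],0])
be=e.mean(0)-60*u;pc=r.mean(0)-70*u
print('block c',be,'pocket c',pc,'along',(pc-be)@u,'across',(pc-be)@v,'size',np.hypot(*(e[0]-e[1])[:2]),np.hypot(*(r[0]-r[1])[:2]))
sh=np.clip((pc-be)@u,-6,6)*u*.5+np.clip((pc-be)@v,-6,6)*v*.5
p=(np.array([557.3,-205.4])+sh[:2]).tolist();print(p)
ctrl.movel([*p,115],speed=40)
print('hit1',ctrl.movel([*p,68],speed=60,force_limit=15),ctrl.observe()['tool_pos'])
print('hit2',ctrl.movel([*p,55],speed=15,force_limit=8))
o=ctrl.observe();print(o['tool_pos'],o['wrist_force'],o['grip_width'],o['time'])
grab('wrist');grab('side','s6.png')
ctrl.pause(.2)
```

```text
block c [ 557.49992744 -205.85687575  151.45312981] pocket c [ 556.76416874 -205.90586889   90.        ] along -0.7287189576672155 across -0.11273812099336339 size 36.91560972898916 57.66885880288516
[556.932120646009, -205.42449656515586]
hit1 False [ 557.20897813 -205.66012455   68.32795519]
hit2 True
[ 556.92837959 -205.3507074    59.49598937] [-0.58533031  0.76377861  4.31685163] 39.439097088091806 19.35
```

View pics/s6.png

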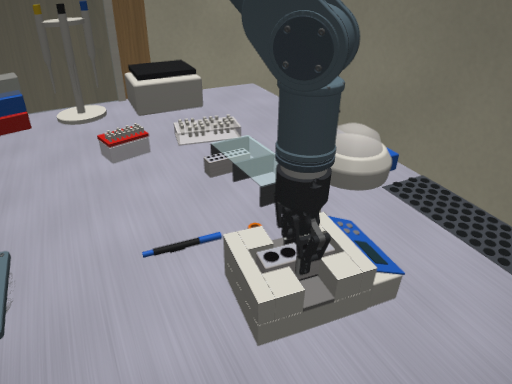

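Contact came at TCP z = 59.5 mm, exactly the expected 45 + 14.5. The side picture shows the block flush in the pocket (around 290,250) and the fine block still parked. Now I release and retreat.

Run:
```python
from h import *
p=ctrl.observe()['tool_pos'][:2]
ctrl.grip(85);ctrl.pause(.3);print(ctrl.observe()['grip_width'])
ctrl.movel([*p,130],speed=80)
ctrl.movel([p[0]-85,p[1],230],speed=150)
grab('wrist','w7.png');f=grab('top')
for l in('wide_block_center','fine_block_center'):
    for d in ctrl.search_frame('top',l)[:2]: print(l,d['confidence'],(np.array(d['extent'])*[512,384,512,384]).round(1))
print(ctrl.observe()['time'])
```

```text
84.78142692128097
wide_block_center 0.86 [313.3 184.3 333.4 232.2]
fine_block_center 0.81 [138.8 185.1 154.2 201.5]
22.7333
```

View pics/w7.png

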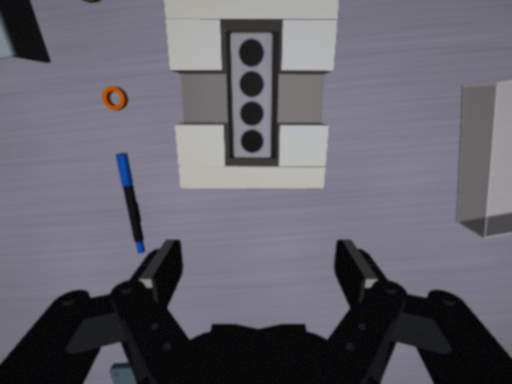

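The block sits centred in the pocket: block at columns 230 to 273, rows 32 to 158, with even margins to the rim. It is released and the arm is clear.

```bash
python3 -c "
from plant import ctrl
ctrl.sign_off()"
```

```text
the job is handed in; nothing more can be done
```

The wide-well block is in the heater's pocket, and the job was handed in at about 23 s on the robot's clock, against the 50 s limit.

- **Draw out:** I gripped the block by the end that sticks out, pulled it 105 mm clear of the bridge, set it flat on the bench and let go.
- **Insert:** I took it again across the middle and lowered it into the pocket. It touched the floor with the TCP at 59.5 mm, exactly the height expected, and I released it only then.
- **Last checks:** The final wrist picture shows the block centred and parallel in the pocket, with the gripper open and clear of it. Just before lowering, the block and pocket centres agreed to about 1 mm.
- **Other block:** The fine-well block still shows in its bay. I checked this only by eye and with the network (its box edges within about 3 px of the first picture), not with a precise measurement.
- **Disagreements:** The rough first estimate of the pocket's position from the top camera was about 10 mm off the close-up wrist views, so I used the wrist values. No check failed.

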